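Charge the gas dosing station and hold its purge valve open

ROBOT

A 6-joint arm with a two-finger parallel gripper is mounted at the origin on the work surface. World frame = base frame: x ahead of the robot, y to its left, z up, the work surface at z = 0. Lengths are in m, angles in degrees, forces in N, time in s.
With the tool pointing down it reaches from about 0.3 to 0.75 m from the base axis. Payload 8.5 kg.
Tool frame: the origin (TCP) lies between the finger pads; the fingertips stand ctrl.tips_ahead ahead of it and the grasp point (between the pads) lies 8 mm behind it (ctrl.tips_ahead is the distance from the TCP to the fingertips, in m); z points along the fingers, y is the line along which they close (so a half turn about z gives the same grasp; the last joint's range is limited). The gripper opens to 88 mm and grips with 3 to 60 N. Pads are 18 mm wide; open, the fingers measure 123 mm over their backs; the gripper's body (75 mm by 187 mm) begins 45 mm behind the grasp point.
Start: joints at [51.492, 21.807, 74.336, -0, 83.858, -12.336], TCP at [0.243, 0.494, 0.25] pointing down, gripper open.
Joint ranges: [-178.18, 178.18], [-50.72, 133.34], [12.68, 142.11], [-81.47, 261.47], [9.98, 163.14], [-165.26, 165.26]. Speed limits (degrees/s): [136.94, 136.94, 180, 180, 180, 180].

INTERFACE

Orientations are given as a 3x3 rotation matrix whose columns are the frame's x, y, z axes.
In Python, from rig import get_state, capture, calibration, ctrl, search_frame, regions_of gives the robot as it stands. The module is installed in compiled form; this text tells all that it offers.
- The arm moves only by the tool servo_tool, never from a script. Its argument "increments" is a list of rows, each a list of 7 numbers: the shift along the tool's x, y, z normalised to -1 to 1, where 1 is 10 cm, then the turn, a rotation vector about the tool's x, y, z normalised to -1 to 1, where 1 is 0.1 rad, then the opening, from 0 (shut) to 1 (fully open). In form: [[tx, ty, tz, rx, ry, rz, claw], ...]. A call has 1 to 20 rows; each row shifts and turns the commanded pose from where the row before left it, along the tool's axes as they then stand; what a row does not reach is not made up. A row lasts 1/8 s, in which the tool goes at most 62.5 mm and 10.7 degrees, less where a joint would pass 70% of its speed; a pose out of reach is approached as far as the arm can. A call with a number of a shift or a turn outside -1 to 1 is refused whole. A call with a gripper value outside its range is refused whole. The fingers move at their own pace and stop on an object; "newtons" is the grip in N (left out, the last holds). Time passes only in rows, so rows that do not move let the fingers close. It gives the time, the measured TCP pose, the force, the opening and the grip force at its end, in the units of the state.
- get_state(): the state, without advancing time (a new reading comes with each control period).
- capture(name): name is "scene" or "top" or "wrist"; returns (picture, depth): 384x512x3 uint8, blue, green, red; 384x512 float32, m along the optical axis (not along the pixel's ray), 0 where there is no reading.
- calibration(name): a dict with "camera_matrix" (3x3 intrinsics, pixels), "eye" and "rotation" of the camera in the world. Camera axes: x right, y down, z forward; pixel columns grow to the right and rows downward; lengths in m; the calibration is good to about 2 mm. A picture is of the moment at which its call begins: read the wrist's pose just before it. calibration takes no time and is no camera call; for the wrist camera it gives the pose at the moment of the call.
- ctrl.finish_job(): hands the job in; it is judged then, once.
Trained networks look in the newest picture that a camera, given by its name, has taken for a name from the list of things; names that differ only in an ending like _2 or _b are one class to them, and where a whole thing is asked for, a point or a joint stands for the part that bears it (a point fixed in the world has none). Each returns a list of dicts, best first, with "confidence" (0 to 1); they miss things now and then, are a little off and sometimes report something else, mostly with a low value. They report only what shows in the picture. A call takes as long as a camera call.
- search_frame(camera, name): "bbox" ([left, top, right, bottom] in pixels, round what is visible of it).
- regions_of(camera, name): "pixels" (384x512 bool, what is visible of it) and "bbox" ([left, top, right, bottom] in pixels, round what is visible of it).
The state is a dict: "time_s": time; "joint_positions": joint angles; "joint_velocities": joint speeds; "joint_torque": joint torques, N m; "position": TCP position; "tool_rot": TCP orientation; "force": force on the tool from outside, world axes, zero at the start; "moment": the same for the moment, N m; "width": finger opening in m; "gripper_force": force on a finger pad.
Only numpy, scipy, OpenCV 4.12 (cv2) and the standard library are available. Lean on these libraries where they do the work, as an engineer would, in place of code of your own. Each camera call takes 0.05 s, during which the arm holds its last target. There are 200 camera calls.

TASK

Charge the gas dosing station: push the black primer plunger fully down to its stop and let it spring back up, then press the blue lever down until the needle of its gauge stands in the green sector and keep it there; finish while you are still holding it down. Never let that needle reach the red sector, and leave the grey lever and the other things on the bench undisturbed.

Things in the scene. Friction and masses are not known exactly. Their poses are not given: they have to be found in the camera images.
- station: white base plate, 230 (x) by 440 (y) by 12 mm thick, fixed to the bench; origin at the centre of its underside. Three modules stand on it in a row along its y axis, 130 mm apart, in any order, all turned as the plate is: the primer, the blue valve and the grey valve.
- primer_top (a point): centre of the flat top of the primer's black plunger head (38 mm across the top, 42 mm at its widest); moves with the head; 104 mm above the bench when up. The head sinks straight down 25 mm on a spring to a hard stop: about 3 N starts it, about 10 N holds it at the stop; it springs back up by itself when let go.
- primer (a joint): how far the plunger is down, m: 0 up, 0.025 at its stop.
- blue_pad (a point): centre of the top of the round blue thumb pad (38 mm diameter, 9 mm thick) at the free end of the blue lever; moves with the lever, 85 mm from its hinge. The lever, 16 mm wide, points from the hinge to the station's -x side. At rest this point is 83 mm above the bench and the pad slopes 0.2 rad, lower on the hinge side (level at lever angle 0.2). Press it from above, e.g. with closed fingertips.
- blue_lever (a joint): angle of the blue lever, rad: 0 up (rest), grows as the pad is pressed down, hard stop at 0.40. The pad sinks by about 85 mm x sin(angle). Spring-loaded: about 2 N at the pad starts it, about 6 N holds it at 0.2 rad; it rises by itself when let go.
- blue_gauge (a point): centre of the blue lever's gauge, a white dial of 68 mm diameter that faces up, 147 mm from the pad on the station's +x side, 80 mm above the bench. It sits on the white valve block (105 mm long, 70 wide, top 64 mm above the bench) that begins at the lever's hinge.
- blue_needle (a joint): angle of the black needle of the blue lever's gauge, rad: always 6 times the lever's angle. It turns clockwise seen from above, from 0 at rest. Green sector from 0.90 to 1.56 (its middle points about to the station's +x), grey before it and after it, red sector from 1.86 to 2.40.
- grey_pad (a point): the same point on the grey valve's lever, which is the same in size and build but has a grey lever and pad, and its own gauge. Not to be used.
- grey_lever (a joint): angle of the grey lever, rad: 0 up, grows as it is pressed down.
- weight: bystander, loose: small brass knobbed weight, 32 mm diameter, 37 mm tall; origin at its underside
- clear_jar: bystander, loose: small clear jar with white cap, 48 mm diameter, 60 mm tall; origin at its underside
- dish: bystander, loose: shallow aluminium sample dish, 90 mm diameter, 14 mm tall; origin at its underside
- flask: bystander, loose: steel flask like a tall mug with a side handle, 86 mm diameter, 140 mm tall; origin at its underside
- spoon: bystander, loose: steel spoon, 160 mm long, lying flat
- amber_bottle: bystander, loose: amber bottle, 50 mm diameter, 90 mm tall; origin at its underside
- white_jar: bystander, loose: white jar with blue cap, 48 mm diameter, 50 mm tall; origin at its underside

How it is judged:
By the outcome, as a careful person would: the job done as asked, in the order asked, and still so for the second after the job is handed in, while the arm keeps its last pose, push and grip.
It also fails if it takes over 38 s, if anything falls off the work surface, if the arm or the gripper's body presses on something with over 40 N, if the wrist force passes 120 N, or if a joint passes its speed limit or range.

## Working session

There is one attempt and no reset: what is moved stays moved. The work goes in short steps, Python scripts to look and compute and a tool call to move; the robot and the scene stay as the last step left them, time stands still between calls to the robot, and variables do not carry over. Pictures are saved under pics/ and viewed, at most 10 in all, crops included, and the job is handed in when it is done.

Besides the shell and the picture viewer there is one more tool, called after "Request:" as a command line: name --pt "numbers of a row" for each row, then --argument value for the rest. servo_tool: Moves the arm, as the interface text tells. Scaled input: -1 to 1 covers 10 cm each way for a shift and 0.1 rad each way for a turn. Its arguments: {"type":"object","properties":{"increments":{"type":"array","items":{"type":"array","items":{"type":"number"}}},"newtons":{"type":"number"}},"required":["increments"]}

```bash
mkdir -p pics
cat > h.py <<'E'
import numpy as np, cv2
from rig import *
def world(cam,dep,mask):
    c=calibration(cam);K=np.array(c["camera_matrix"]);R=np.array(c["rotation"]);e=np.array(c["eye"])
    v,u=np.nonzero(mask&(dep>0));d=dep[v,u]
    p=np.stack([(u-K[0,2])/K[0,0]*d,(v-K[1,2])/K[1,1]*d,d],1)
    return p@R.T+e
E
python3 - <<'E'
from h import *
s=get_state();print(s["position"],np.round(s["tool_rot"],3),ctrl.tips_ahead,s["time_s"])
ims=[]
for cam in("top","scene"):
    im,d=capture(cam);ims.append(im)
    for n in("primer_top","blue_pad","grey_pad","blue_gauge","station","flask"):
        for r in regions_of(cam,n)[:2]:
            w=world(cam,d,r["pixels"])
            if len(w): 
                hi=w[w[:,2]>np.percentile(w[:,2],95)-.01]
                print(cam,n,round(r["confidence"],2),r["bbox"],len(w),np.round(np.median(w,0),3),"hi",np.round(hi.mean(0),3),np.round(w.max(0),3))
cv2.imwrite("pics/a.png",ims[0]);cv2.imwrite("pics/b.png",ims[1])
E
```

```text
[0.24244083 0.49338458 0.24913726] [[-0.897  0.441 -0.001]
 [ 0.441  0.897 -0.001]
 [ 0.    -0.001 -1.   ]] 0.011 0.0
top primer_top 0.69 [325.7, 184.5, 374.1, 222.8] 1167 [ 0.527 -0.27   0.063] hi [ 0.516 -0.266  0.138] [ 0.601 -0.214  0.146]
top primer_top 0.67 [238.4, 188.9, 248.7, 206.0] 155 [0.578 0.043 0.104] hi [0.578 0.043 0.104] [0.598 0.061 0.11 ]
top blue_pad 0.87 [192.2, 207.1, 208.0, 242.0] 272 [0.523 0.175 0.081] hi [0.523 0.176 0.083] [0.588 0.194 0.091]
top grey_pad 0.64 [284.1, 193.5, 300.2, 228.4] 274 [ 0.513 -0.085  0.081] hi [ 0.515 -0.084  0.082] [ 0.577 -0.065  0.091]
top station 0.91 [171.8, 165.1, 323.2, 251.6] 8088 [0.555 0.041 0.013] hi [0.565 0.044 0.014] [0.712 0.267 0.09 ]
top station 0.65 [215.1, 149.0, 233.4, 168.0] 269 [0.722 0.077 0.062] hi [0.731 0.079 0.09 ] [0.753 0.103 0.097]
top flask 0.8 [329.4, 187.3, 376.0, 225.1] 1136 [ 0.526 -0.273  0.067] hi [ 0.52  -0.266  0.139] [ 0.584 -0.214  0.146]
scene primer_top 0.8 [271.9, 169.3, 288.3, 188.2] 237 [0.584 0.042 0.103] hi [0.582 0.042 0.103] [0.6   0.063 0.108]
scene primer_top 0.3 [315.4, 217.3, 342.5, 251.9] 642 [0.742 0.07  0.058] hi [0.735 0.078 0.088] [0.759 0.13  0.094]
scene blue_pad 0.66 [301.1, 126.5, 332.1, 167.8] 352 [0.527 0.174 0.079] hi [0.532 0.175 0.081] [0.593 0.222 0.088]
scene blue_pad 0.61 [178.1, 135.7, 378.4, 274.4] 9383 [0.581 0.008 0.012] hi [0.582 0.019 0.012] [0.732 0.273 0.108]
scene grey_pad 0.61 [202.9, 166.0, 237.0, 206.1] 453 [ 0.51  -0.084  0.079] hi [ 0.519 -0.084  0.081] [ 0.581 -0.055  0.089]
scene blue_gauge 0.66 [302.8, 128.9, 362.7, 211.6] 2047 [0.64  0.165 0.073] hi [0.608 0.171 0.078] [0.693 0.223 0.088]
scene station 0.8 [177.2, 135.8, 379.2, 275.7] 9560 [0.581 0.008 0.012] hi [0.582 0.018 0.013] [0.715 0.273 0.107]
```

View pics/a.png

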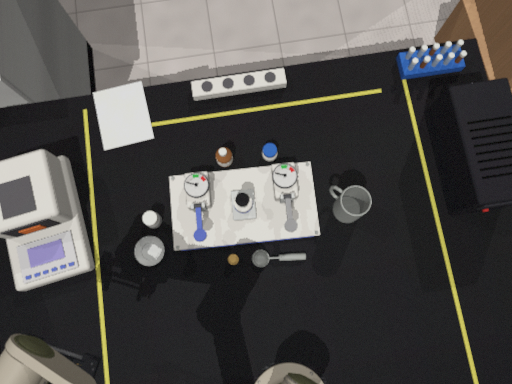

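View pics/b.png

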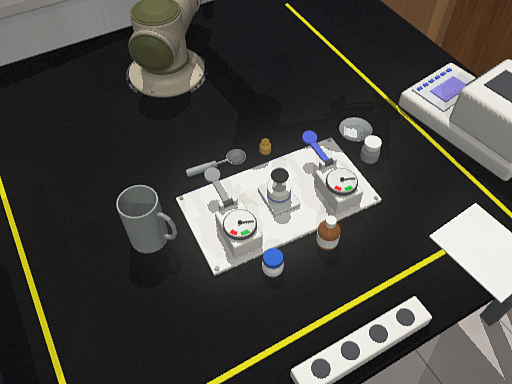

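The top view shows the blue pad at about (200,235), the primer head at (242,200) and the grey pad at (291,224). In the scene view they are at (310,137), (280,176) and (212,174). I'll refine the pad and head centres by colour and height.

Run:
```python
from h import *
im,d=capture("top")
def reg(n,i=0):
    return regions_of("top",n)[i]["pixels"]
res={}
for n in("blue_pad","grey_pad"):
    w=world("top",d,reg(n)); 
    a=w[:,:2]-w[:,:2].mean(0); ev=np.linalg.svd(a,full_matrices=False)[2][0]; ev*=-np.sign(ev[0])
    t=w[:,:2]@ev; far=w[t>np.percentile(t,99.5)-.036]
    res[n]=far.mean(0);print(n,len(far),"c",far.mean(0).round(4),"mid",((far.max(0)+far.min(0))/2).round(4),"dir",ev.round(3),"tmax",t.max()-t.min())
for r in regions_of("top","primer_top")[:3]:
    w=world("top",d,r["pixels"]);k=w[abs(w[:,2]-.104)<.006]
    if len(k)>50: print("primer",len(k),k.mean(0).round(4),((k.max(0)+k.min(0))/2).round(4))
v=res["blue_pad"]-res["grey_pad"];print("yaw",np.degrees(np.arctan2(-v[0],v[1])),np.hypot(*v[:2]))
```

```text
blue_pad 124 c [0.4998 0.1772 0.0837] mid [0.5003 0.1776 0.085 ] dir [-0.999  0.054] tmax 0.10954450023492385
grey_pad 130 c [ 0.4871 -0.0834  0.0832] mid [ 0.4878 -0.0874  0.0487] dir [-0.998  0.066] tmax 0.10489044883628318
primer 154 [0.5782 0.0425 0.1045] [0.5783 0.0423 0.1035]
yaw -2.790965554412929 0.26085709806914886
```

Request:
servo_tool --pt "0 0 0 0 0 -1 0" --pt "0 0 0 0 0 -1 0" --pt "0 0 0 0 0 -1 0" --pt "0 0 0 0 0 -1 0" --pt "-0.238 -0.29 0 0 0 0 0" --pt "-0.238 -0.29 0 0 0 0 0" --pt "-0.238 -0.29 0 0 0 0 0" --pt "-0.238 -0.29 0 0 0 0 0" --pt "-0.238 -0.29 0 0 0 0 0" --pt "-0.238 -0.29 0 0 0 0 0" --pt "-0.238 -0.29 0 0 0 0 0" --pt "-0.238 -0.29 0 0 0 0 0" --pt "-0.238 -0.29 0 0 0 0 0" --pt "-0.238 -0.29 0 0 0 0 0" --pt "-0.238 -0.29 0 0 0 0 0" --pt "-0.238 -0.29 0 0 0 0 0" --pt "-0.238 -0.29 0 0 0 0 0" --pt "-0.238 -0.29 0 0 0 0 0" --pt "-0.238 -0.29 0 0 0 0 0" --pt "0 0 0 0 0 0 0" --newtons 10

```text
time_s: 3.4
position: [0.5752, 0.0372, 0.2491]
tool_rot: [[-0.998, 0.059, -0.0], [0.059, 0.998, -0.0], [0.0, -0.0, -1.0]]
force: [1.0, -0.3, 0.3]
width: 0.0002
gripper_force: 0.0
```

Run:
```python
from h import *
s=get_state();print(s["position"],np.round(s["tool_rot"],3),s["width"],s["force"],s["time_s"])
im,d=capture("wrist");cv2.imwrite("pics/c.png",im)
for n in("primer_top","blue_pad"):
    for r in regions_of("wrist",n)[:2]:
        w=world("wrist",d,r["pixels"]);z=.104 if n[0]=="p" else .083
        k=w[abs(w[:,2]-z)<.007]
        if len(k)>50: print(n,round(r["confidence"],2),r["bbox"],len(k),k.mean(0).round(4),((k.max(0)+k.min(0))/2).round(4),k.min(0).round(3))
```

```text
[0.57523737 0.03722069 0.24914071] [[-0.998  0.059 -0.   ]
 [ 0.059  0.998 -0.   ]
 [ 0.    -0.    -1.   ]] 0.00018268245504989656 [ 0.96608663 -0.34340532  0.29352662] 3.4
primer_top 0.62 [245.8, 164.5, 282.0, 197.6] 979 [0.5783 0.0448 0.1035] [0.5791 0.045  0.1016] [0.56  0.026 0.097]
blue_pad 0.75 [363.8, 80.8, 401.3, 182.0] 1986 [0.5261 0.1765 0.0808] [0.5367 0.1782 0.0821] [0.482 0.16  0.076]
blue_pad 0.72 [0.0, 101.4, 73.0, 195.5] 763 [ 0.5277 -0.225   0.083 ] [ 0.5338 -0.2331  0.083 ] [ 0.485 -0.256  0.076]
```

View pics/c.png

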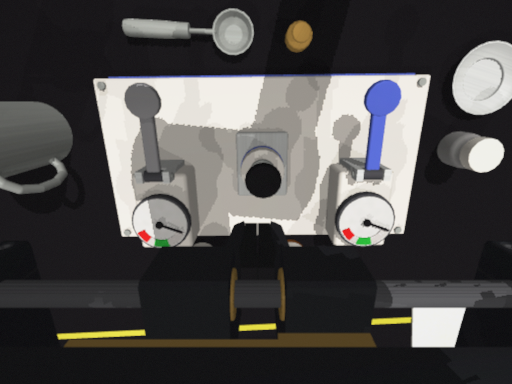

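The wrist view shows the shut fingers right next to the black plunger head (263,180). The blue pad is at (383,97) and both needles are at rest. Next I'll correct the position and go down.

Request:
servo_tool --pt "-0.027 0.062 0 0 0 0 0" --pt "0 0 0.4 0 0 0 0" --pt "0 0 0.4 0 0 0 0" --pt "0 0 0.4 0 0 0 0" --pt "0 0 0.1 0 0 0 0" --pt "0 0 0.1 0 0 0 0" --pt "0 0 0.1 0 0 0 0" --pt "0 0 0.05 0 0 0 0" --pt "0 0 0.03 0 0 0 0" --pt "0 0 0 0 0 0 0"

```text
time_s: 4.8
position: [0.5778, 0.0456, 0.0933]
tool_rot: [[-0.998, 0.057, 0.002], [0.057, 0.998, 0.0], [-0.002, 0.001, -1.0]]
force: [-3.1, 3.2, 8.3]
width: 0.0007
gripper_force: 4.3
```

Request:
servo_tool --pt "0 0 0.03 0 0 0 0" --pt "0 0 0.02 0 0 0 0" --pt "0 0 0.0 0 0 0 0"

```text
time_s: 5.18
position: [0.5779, 0.0456, 0.0903]
tool_rot: [[-0.998, 0.056, 0.004], [0.056, 0.998, 0.0], [-0.004, 0.0, -1.0]]
force: [-10.4, 3.3, 23.0]
width: 0.0002
gripper_force: 11.7
```

Request:
servo_tool --pt "0 0 0.02 0 0 0 0" --pt "0 0 0.0 0 0 0 0"

```text
time_s: 5.42
position: [0.5779, 0.0456, 0.0901]
tool_rot: [[-0.998, 0.056, 0.005], [0.056, 0.998, -0.0], [-0.005, -0.0, -1.0]]
force: [-15.2, 2.9, 38.1]
width: 0.0005
gripper_force: 19.4
```

Run:
```python
from h import *
s=get_state();print(s["position"],s["force"],s["time_s"])
im,d=capture("scene");cv2.imwrite("pics/d.png",cv2.resize(im[110:260,190:390],None,fx=3,fy=3))
```

```text
[0.57794256 0.04561616 0.09007901] [-15.24610941   2.85978345  38.10484708] 5.425
```

View pics/d.png

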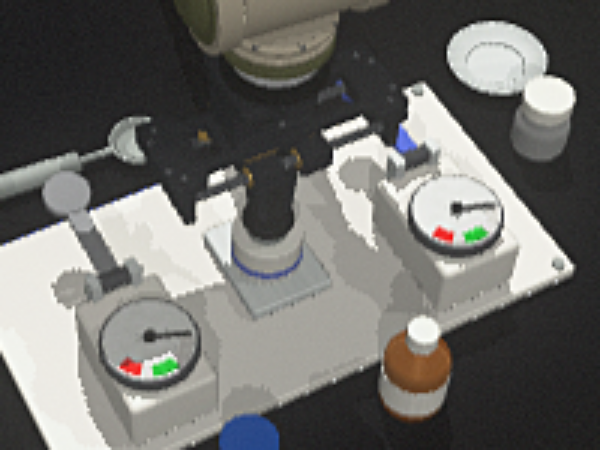

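The plunger is seated: the head sits on its collar at crop (268,225), and the force jumped with almost no travel. Both needles still point to rest. Now I'll release it and go above the blue pad.

Request:
servo_tool --pt "0 0 -0.2 0 0 0 0" --pt "0 0 -0.4 0 0 0 0" --pt "0 0 -0.5 0 0 0 0" --pt "0.21 0.318 0 0 0 0 0" --pt "0.21 0.318 0 0 0 0 0" --pt "0.21 0.318 0 0 0 0 0" --pt "0.21 0.318 0 0 0 0 0" --pt "0 0 0 0 0 0 0" --pt "0 0 0 0 0 0 0"

```text
time_s: 6.6
position: [0.5013, 0.1765, 0.1953]
tool_rot: [[-0.998, 0.057, 0.002], [0.057, 0.998, -0.0], [-0.002, 0.0, -1.0]]
force: [0.1, 0.2, 0.1]
width: 0.0005
gripper_force: 0.0
```

Run:
```python
from h import *
s=get_state();print(s["position"],np.round(s["tool_rot"],3),s["force"],s["time_s"])
im,d=capture("wrist");cv2.imwrite("pics/e.png",im)
for n in("primer_top","blue_pad"):
    for r in regions_of("wrist",n)[:2]:
        w=world("wrist",d,r["pixels"])
        if len(w)>50: print(n,round(r["confidence"],2),r["bbox"],len(w),w.mean(0).round(4),w.max(0).round(4),w.min(0).round(3))
im,d=capture("scene")
for r in regions_of("scene","primer_top")[:2]:
    w=world("scene",d,r["pixels"])
    if len(w): print("scene primer",r["confidence"],np.median(w,0),w.max(0))
```

```text
[0.50131165 0.17650768 0.19525731] [[-0.998  0.057  0.002]
 [ 0.057  0.998 -0.   ]
 [-0.002  0.    -1.   ]] [0.11691894 0.24739131 0.08580875] 6.6
primer_top 0.78 [111.6, 251.2, 152.0, 280.0] 847 [0.5726 0.0436 0.0989] [0.5905 0.0614 0.1045] [0.56  0.023 0.063]
primer_top 0.69 [236.9, 164.5, 278.6, 330.3] 2161 [0.5615 0.1726 0.0785] [0.7653 0.1998 0.2362] [ 0.483  0.145 -0.002]
blue_pad 0.87 [240.3, 166.7, 280.2, 223.3] 1379 [0.5072 0.1759 0.0803] [0.5457 0.1987 0.0865] [0.483 0.153 0.01 ]
scene primer 0.47 [0.58308781 0.04113566 0.10305333] [0.60027701 0.06229115 0.10836622]
```

View pics/e.png

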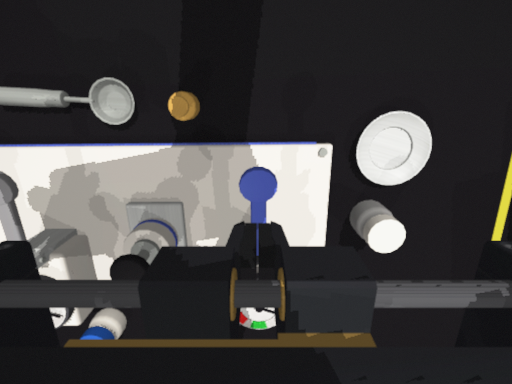

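The wrist view shows the blue pad at (258,185), in line with the fingertips, and the primer is back up at 0.104 m. Now I'll press the blue lever.

Request:
servo_tool --pt "0 0.01 0.3 0 0 0 0" --pt "0 0 0.3 0 0 0 0" --pt "0 0 0.3 0 0 0 0" --pt "0 0 0.08 0 0 0 0" --pt "0 0 0.06 0 0 0 0" --pt "0 0 0.05 0 0 0 0" --pt "0 0 0.05 0 0 0 0" --pt "0 0 0.03 0 0 0 0" --pt "0 0 0 0 0 0 0" --pt "0 0 0 0 0 0 0"

```text
time_s: 8.1
position: [0.5013, 0.1778, 0.0781]
tool_rot: [[-0.998, 0.057, 0.002], [0.057, 0.998, -0.0], [-0.002, 0.0, -1.0]]
force: [2.4, -3.2, 5.4]
width: 0.0006
gripper_force: 2.3
```

Run:
```python
from h import *
s=get_state();print(s["position"],s["force"],s["time_s"])
im,d=capture("scene");a=cv2.resize(im[155:210,310:375],None,fx=6,fy=6,interpolation=cv2.INTER_CUBIC)
im,d=capture("wrist");b=cv2.resize(im[200:360,180:340],(330,330))
cv2.imwrite("pics/f.png",np.hstack([a,b]))
```

```text
[0.50133005 0.17776483 0.07813594] [ 2.38129388 -3.15348823  5.37703398] 8.1
```

View pics/f.png

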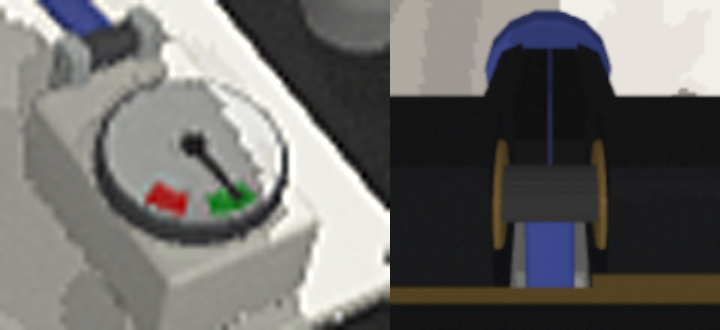

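The needle tip (240,193) stands in the green sector (210–255), a little on its early side. I'll add 1 mm for margin and check that it holds steady.

Request:
servo_tool --pt "0 0 0.012 0 0 0 0" --pt "0 0 0 0 0 0 0" --pt "0 0 0 0 0 0 0" --pt "0 0 0 0 0 0 0" --pt "0 0 0 0 0 0 0" --pt "0 0 0 0 0 0 0" --pt "0 0 0 0 0 0 0" --pt "0 0 0 0 0 0 0"

```text
time_s: 9.2
position: [0.5013, 0.1778, 0.0769]
tool_rot: [[-0.998, 0.057, 0.002], [0.057, 0.998, 0.0], [-0.002, 0.0, -1.0]]
force: [2.7, -2.6, 5.2]
width: 0.0005
gripper_force: 2.9
```

Run:
```python
from h import *
im,d=capture("scene");a=cv2.resize(im[110:290,110:390],None,fx=2.8,fy=2.8,interpolation=cv2.INTER_CUBIC)
cv2.imwrite("pics/g.png",a)
```

```text
(no output)
```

View pics/g.png

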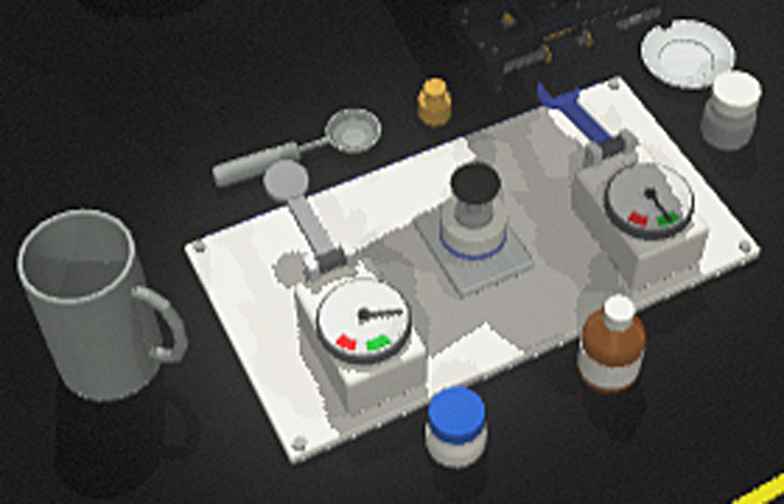

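The blue needle (668,215) is in the middle of the green, the primer is up at (475,183), the grey needle is at rest and nothing else has moved.

```bash
python3 -c "
from rig import ctrl;print(ctrl.finish_job())"
```

```text
the job is handed in; nothing more can be done
None
```

I pushed the primer to its stop and it sprang back up; I then handed the job in at about 9 s, holding the blue lever down with its needle mid-green and the grey lever and bench items undisturbed.

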